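Press a new guide bushing into an eyelet press

ROBOT

A 7-joint arm with a two-finger parallel gripper is mounted at the origin on the work surface. World frame = base frame: x ahead of the robot, y to its left, z up, the work surface at z = 0. Lengths are in m, angles in degrees, forces in N, time in s.
With the tool pointing down it reaches from about 0.425 to 0.875 m from the base axis. Payload 4.7 kg.
Tool frame: the origin (TCP) lies on the mounting face of the last link; the fingertips stand 182 mm ahead of it and the grasp point (between the pads) lies 164 mm ahead of it; z points along the fingers, y is the line along which they close (so a half turn about z gives the same grasp; the last joint's range is limited). The gripper opens to 87 mm and grips with 3 to 60 N. Pads are 19 mm wide; open, the fingers measure 117 mm over their backs; the gripper's body (75 mm by 190 mm) begins 51 mm behind the grasp point.
Start: joints at [73.172, 18.392, -4.016, 83.108, 1.295, 78.541, -3.26], TCP at [0.197, -0.619, 0.405] pointing down, gripper open.
Joint ranges: [-163.93, 163.93], [-17.29, 119.83], [-79.2, 71.16], [3.27, 140.29], [-89.18, 269.18], [5.43, 117.66], [-154.24, 154.24]. Speed limits (degrees/s): [147.25, 147.25, 180, 180, 180, 180, 180].

INTERFACE

Orientations are given as [roll, pitch, yaw] about the fixed x, y, z axes, in that order (R = Rz(yaw) Ry(pitch) Rx(roll)).
In Python, from cell import env gives the robot as it stands.
- The arm moves only by the tool servo_tool, never from a script. Its argument "plan" is a list of rows, each an object with "xyz": the shift along the tool's x, y, z in cm, a list of three; "twist": the turn, a rotation vector about the tool's x, y, z in degrees, a list of three; "jaw": the closure, from 0 (fully open) to 1 (shut). In form: [{"xyz": [x, y, z], "twist": [wx, wy, wz], "jaw": jaw}, ...]. A call has 1 to 10 rows; each row is the pose to reach, as a shift and turn from the pose commanded when the call began, along the tool's axes at that moment; what a row does not reach only later rows make up. A row lasts 1/12 s, in which the tool goes at most 41.7 mm and 7.16 degrees, less where a joint would pass 70% of its speed; a pose out of reach is approached as far as the arm can. A call with a gripper value outside its range is refused whole. The fingers move at their own pace and stop on an object; "newtons" is the grip in N (left out, the last holds). Time passes only in rows, so rows that repeat a pose let the fingers close. It gives the time, the measured TCP pose, the force, the opening and the grip force at its end, in the units of the state.
- env.get_obs(): the state, without advancing time (a new reading comes with each control period).
- env.read_camera(name): name is "side" or "top" or "wrist"; returns a dict with "img" (420x560x3 uint8, red, green, blue), "camera_matrix" (3x3 intrinsics, pixels), "R" (3x3) and "t" (3): a world point X has camera coordinates R X + t. Camera axes: x right, y down, z forward; pixel columns grow to the right and rows downward; lengths in m; the calibration is good to about 2 mm. A picture is of the moment at which its call begins. There is no depth.
- env.sign_off(): hands the job in; it is judged then, once.
The state is a dict: "time_s": time; "qpos": joint angles; "joint_velocities": joint speeds; "effort": joint torques, N m; "tool_pos": TCP position; "tool_rot": TCP orientation; "force": force on the tool from outside, world axes, zero at the start; "wrist_torque": the same for the moment, N m; "grip_width": finger opening in m; "grasp_force": force on a finger pad.
Only numpy, scipy, OpenCV 4.12 (cv2) and the standard library are available. Lean on these libraries where they do the work, as an engineer would, in place of code of your own. Each camera call takes 0.05 s, during which the arm holds its last target. There are 200 camera calls.

TASK

The table's eyelet press needs its new guide bushing. Pull the plastic dust plug out of the leaning seat of the press and put it in the empty half of the divided tray, then take the middle-sized of the three brass bushings from the mat and press it, shank first, into the bore until its shoulder is fully home against the seat, and let go. Leave everything else on the table where it is.

Things in the scene. Friction and masses are not known exactly. Their poses are not given: they have to be found in the camera images.
- press: Grey bench eyelet press, fixed; place and yaw vary. Origin on the table, below the bore's mouth. Base plate 14 thick, local x -50 to 120, y -55 to 55. Behind the seat a 35 x 35 column at local (95, 34), carries the head (local x 75 to 175, y 14 to 54, up to 158 high) and a lever whose ball is at local (167, 81), 200 high. Nothing stands on the seat's local -x side.
- seat: Steel seat block of the press, 70 x 70 x 34. Origin: centre of the bore's mouth in its top face, 100 above the table. z: the bore's axis, pointing out, leaning 30 degrees from vertical towards the press's local -x; y is level. Bore 25 in diameter, through the block. The bushing meets sprung balls 8 short of home; from there push firmly along the axis, 10 to 20 N, till the shoulder bottoms.
- plug: Grey plastic dust plug, 30 g, 48 long, sitting loosely in the bore at the start (its z axis then along the bore, its flange on the seat's face). Origin: centre of the foot; z along its axis to the knob. Shank 20 in diameter, 16 long; flange 38 in diameter, 4 thick; knob 24 in diameter, 28 long (z 20 to 48).
- bushing: The bushing to fit: middle-sized of three in brass, 100 g, 55 long, standing shank down on the mat. Origin: centre of the foot; z along its axis, up. Shank 24 in diameter, 22 long, with a tapered foot (6 long, 19 at the tip); shoulder 40 in diameter, 5 thick (z 22 to 27); upper sleeve to grip 28 in diameter, 28 long (z 27 to 55), with a dark hole on top.
- bushing_shoulder (a point): Centre of the underside of that bushing's shoulder, 22 above its foot; fully home it coincides with the origin of the seat.
- bushing_top (a point): Centre of that bushing's upper end, 55 above its foot.
- bushing_small: Small brass bushing, not wanted: shoulder 28 in diameter, sleeve 20 in diameter, 40 tall, standing on the mat. Origin: centre of its foot.
- bushing_large: Large brass bushing, not wanted: shoulder 50 in diameter, sleeve 36 in diameter, 60 tall, standing on the mat. Origin: centre of its foot.
- spool: Wooden thread spool, 34 in diameter, 40 tall, standing on the mat among the bushings, about 72 between neighbouring centres in a square. Origin: centre of its foot.
- mat: Black rubber mat 170 x 170, 3 thick, fixed; place and yaw vary. Origin: centre of its underside.
- tray: White divided tray 200 (local x) x 140 (local y), 30 high, walls 4, floor about 5 thick, fixed; place and yaw vary. Origin: centre of its underside. A divider 4 thick across local x = 0 makes two halves: the one at local -x is empty (its middle at local x -49), the other holds the tape.
- tape: Roll of paper tape, 68 in diameter, 22 high, lying in the local +x half of the tray. Origin: centre of its underside.
- stamp: Wooden hand stamp, 50 x 30, 53 high, on the table near the robot. Origin: centre of its underside.
- power_bank: Black power bank, 75 x 140 x 14, lying near the robot. Origin: centre of its underside.
Not all that is in view belongs to the job. Leave any green look-alike of the bushing alone.

How it is judged:
By the outcome, as a careful person would: the job done as asked, in the order asked, and still so for the second after the job is handed in, with the robot touching nothing.
It also fails if it takes over 64 s, if anything falls off the work surface, if the arm or the gripper's body presses on something with over 40 N, if the wrist force passes 120 N, or if a joint passes its speed limit or range.

## Working session

There is one attempt and no reset: what is moved stays moved. The work goes in short steps, Python scripts to look and compute and a tool call to move; the robot and the scene stay as the last step left them, time stands still between calls to the robot, and variables do not carry over. Pictures are saved under pics/ and viewed, at most 10 in all, crops included, and the job is handed in when it is done.

Besides the shell and the picture viewer there is one more tool, called after "Request:" as name(argument=value, ...) on one line, values as JSON. servo_tool: Moves the arm, as the interface text tells. Its arguments: {"type":"object","properties":{"plan":{"type":"array","items":{"type":"object","properties":{"xyz":{"type":"array","items":{"type":"number"}},"twist":{"type":"array","items":{"type":"number"}},"jaw":{"type":"number"}}}},"newtons":{"type":"number"}},"required":["plan"]}

```bash
mkdir -p pics; ls; python3 - <<'E'
from cell import env
import cv2,numpy as np
o=env.get_obs();print(o['time_s'],o['tool_pos'],o['tool_rot'],o['grip_width'],o['force'])
ims=[]
for n in ['top','side']:
    c=env.read_camera(n);cv2.imwrite(f'pics/{n}0.png',c['img'][:,:,::-1])
    print(n,c['camera_matrix'].tolist(),(-c['R'].T@c['t']).round(3),c['R'].round(3).tolist())
    np.savez(f'{n}.npz',**c)
E
```

```text
pics
0.0 [ 0.19684824 -0.61926884  0.40364345] [-1.79890336e+02  5.35445729e-03  1.76410064e+01] 0.0867529883732728 [-0.39826487 -0.17218532  0.02125432]
top [[483.3528517295189, 0.0, 278.5504161774277], [0.0, 483.3528517295189, 205.89242300871217], [0.0, 0.0, 1.0]] [0.43  0.064 1.333] [[0.023, -1.0, 0.003], [-0.997, -0.023, -0.073], [0.073, -0.002, -0.997]]
side [[381.94291063214575, 0.0, 279.0554144540266], [0.0, 381.94291063214575, 209.2343988947573], [0.0, 0.0, 1.0]] [0.336 0.87  0.661] [[-0.968, -0.248, 0.024], [-0.16, 0.546, -0.822], [0.191, -0.8, -0.569]]
```

```bash
python3 - <<'E'
import cv2
a=cv2.imread('pics/top0.png');cv2.imwrite('pics/top0b.png',cv2.resize(a,(784,588),interpolation=cv2.INTER_CUBIC))
a=cv2.imread('pics/side0.png');cv2.imwrite('pics/side0b.png',cv2.resize(a,(784,588),interpolation=cv2.INTER_CUBIC))
E
```

```text
(no output)
```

View pics/top0b.png

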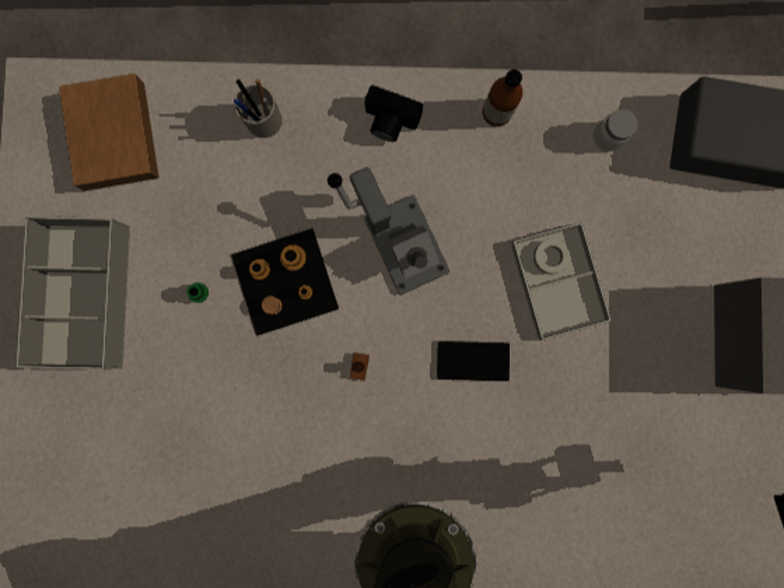

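View pics/side0b.png

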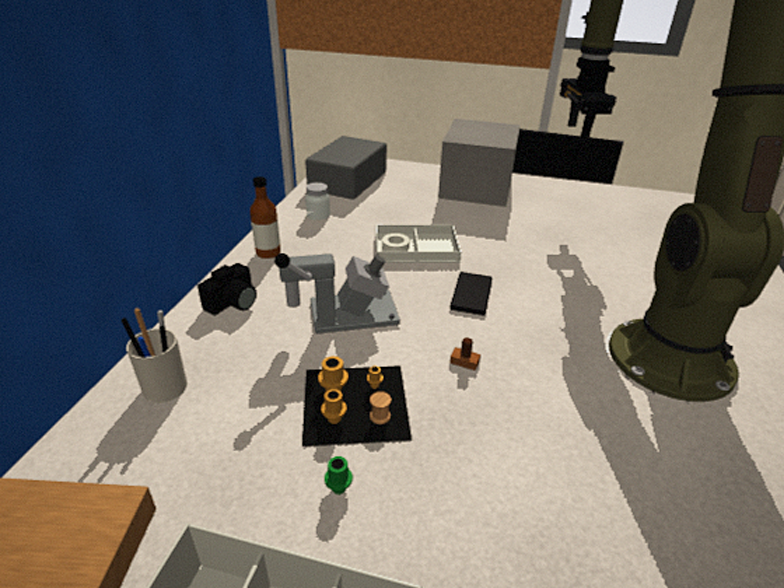

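The top view (1.4x) shows these on the mat: medium brass bushing (259,268), large (292,257), small (305,292), spool (271,304). The green look-alike is off the mat at (198,292). The one at (259,268) fits, being brass and middle in size. The press seat and plug are at about (417,257), and the empty tray half at about (566,303). I'll confirm in an enlarged crop.

```bash
python3 - <<'E'
import cv2
a=cv2.imread('pics/top0.png')[115:255,160:440];cv2.imwrite('pics/top0c.png',cv2.convertScaleAbs(cv2.resize(a,(784,392),interpolation=cv2.INTER_CUBIC),alpha=1.5))
E
```

```text
(no output)
```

View pics/top0c.png

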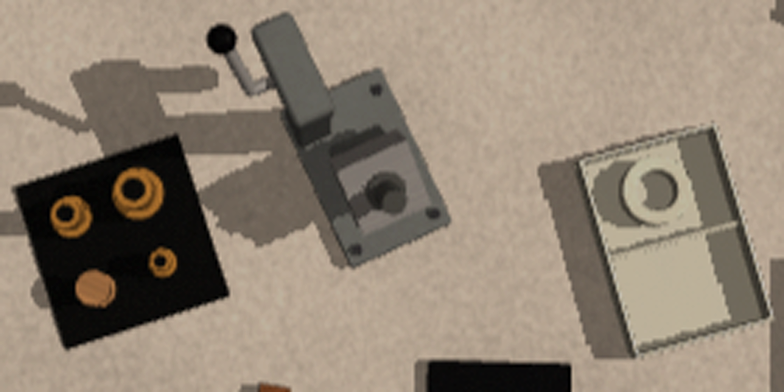

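```bash
cat > h.py <<'E'
import numpy as np, cv2
from scipy.spatial.transform import Rotation as Rot
def back(c,p,z):
    K=c['camera_matrix'];R=c['R'];C=-R.T@c['t']
    d=R.T@np.linalg.inv(K)@np.array([p[0],p[1],1.]);return C+d*(z-C[2])/d[2]
def proj(c,X):
    q=c['camera_matrix']@(c['R']@np.asarray(X,float)+c['t']);return q[:2]/q[2]
def rot(rpy): return Rot.from_euler('xyz',rpy,degrees=True)
def rel(o,gp,R):
    "shift (cm) & rotvec (deg) in current tool axes to bring grasp point to gp with rotation R"
    R0=rot(o['tool_rot']);t=np.asarray(gp)-R.apply([0,0,.164])
    return (R0.inv().apply(t-o['tool_pos'])*100).round(2),(R0.inv()*R).as_rotvec(degrees=True).round(2)
def seatR(psi): return Rot.from_euler('xyz',[180,-30,psi],degrees=True)
E
python3 - <<'E'
from h import *
c=np.load('top.npz')
f=lambda p:(160+p[0]/2.8-.3,115+p[1]/2.8-.3)
B=lambda p,z:back(c,f(p),z)
pl=[B(p,.014) for p in [(351,266),(449,221),(380,69)]]
for a in pl:print(a.round(4))
print('front',np.linalg.norm(pl[0]-pl[1]),'side',np.linalg.norm(pl[2]-pl[1]))
u=pl[2]-pl[1];y1=np.degrees(np.arctan2(u[1],u[0]));v=pl[0]-pl[1];y2=np.degrees(np.arctan2(v[1],v[0]))-90;print('yaw',y1,y2)
psi=(y1*170+y2*110)/280;ux=np.array([np.cos(np.radians(psi)),np.sin(np.radians(psi)),0]);vy=np.array([-ux[1],ux[0],0])
mid=(pl[0]+pl[2])/2; o=mid-.035*ux;o[2]=.1;print('seat',o.round(4),psi)
ax=-.5*ux+np.array([0,0,.866]);q=proj(c,o+.032*ax);print('knob pix crop',(q-[160,115]+.3)*2.8)
for n,p,z in [('bush',(66,214),.058),('large',(132,188),.063),('small',(161,262),.043),('spool',(95,287),.043)]:print(n,B(p,z).round(4))
t=[B(p,.030) for p in [(580,160),(713,125),(770,318),(636,356)]]
print('tray',np.mean(t,0).round(4),np.linalg.norm(t[0]-t[1]),np.linalg.norm(t[1]-t[2]),np.linalg.norm(t[2]-t[3]))
ty=(t[0]+t[1]-t[2]-t[3]);ty/=np.linalg.norm(ty);print('tray x',ty,'empty',(np.mean(t,0)-.049*ty).round(4))
E
```

```text
[0.5168 0.0432 0.014 ]
[ 0.5631 -0.0518  0.014 ]
[0.7123 0.0189 0.014 ]
front 0.10569235578944201 side 0.16501421504889588
yaw 25.34148748244536 26.021768807243376
seat [0.583  0.0159 0.1   ] 25.60874086004458
knob pix crop [392.60652383 200.95702512]
bush [0.5569 0.3145 0.058 ]
large [0.5825 0.2522 0.063 ]
small [0.5145 0.2251 0.043 ]
spool [0.4892 0.2872 0.043 ]
tray [ 0.5489 -0.2689  0.03  ] 0.1344377389332894 0.1945023354044219 0.13479043978963914
tray x [0.9588574  0.28388817 0.        ] empty [ 0.5019 -0.2828  0.03  ]
```

```bash
python3 - <<'E'
from h import *
from cell import env
o=env.get_obs();psi=25.6
print(rel(o,[.40,-.36,.30],rot([180,0,25.6])))
s=np.array([.583,.016,.1]);ax=seatR(psi).apply([0,0,-1]);print(ax)
print(rel(o,s+.16*ax,seatR(psi)))
E
```

```text
(array([ 27.22, -18.56,  -6.  ]), array([-0.1 ,  0.  , -7.96]))
[-0.45091626 -0.21604287  0.8660254 ]
(array([ 40.01, -46.59,   2.39]), array([ 1.99, 29.95, -7.81]))
```

Request:
servo_tool(plan=[{"xyz": [4, -2, -1], "twist": [0, 0, -1], "jaw": 0}, {"xyz": [8, -5, -2], "twist": [0, 0, -2], "jaw": 0}, {"xyz": [12, -8, -3], "twist": [0, 0, -4], "jaw": 0}, {"xyz": [16, -11, -4], "twist": [0, 0, -5], "jaw": 0}, {"xyz": [20, -14, -5], "twist": [0, 0, -6], "jaw": 0}, {"xyz": [23, -16, -5], "twist": [0, 0, -8], "jaw": 0}, {"xyz": [27, -19, -5], "twist": [0, 0, -8], "jaw": 0}, {"xyz": [27, -19, -5], "twist": [0, 0, -8], "jaw": 0}, {"xyz": [27, -19, -5], "twist": [0, 0, -8], "jaw": 0}, {"xyz": [27, -19, -5], "twist": [0, 0, -8], "jaw": 0}])

```text
time_s: 0.93
tool_pos: [0.3988, -0.3535, 0.4549]
tool_rot: [180.0, -0.0, 26.0]
force: [-0.5, -0.2, 0.0]
grip_width: 0.0869
grasp_force: 0.0
```

```bash
python3 - <<'E'
from h import *
from cell import env
o=env.get_obs();psi=25.6;print(o['qpos'].round(0),o['tool_pos'])
s=np.array([.583,.016,.1]);ax=seatR(psi).apply([0,0,-1]);print(rel(o,s+.16*ax,seatR(psi)))
E
```

```text
[ 55.   4. -18.  95.   1.  82. -26.] [ 0.39877337 -0.35347491  0.45489965]
(array([ 16.57, -25.24,   7.44]), array([-0.11, 29.98,  0.42]))
```

Request:
servo_tool(plan=[{"xyz": [2, -3, 1], "twist": [0, 4, 0], "jaw": 0}, {"xyz": [5, -6, 2], "twist": [0, 8, 0], "jaw": 0}, {"xyz": [7, -9, 3], "twist": [0, 13, 0], "jaw": 0}, {"xyz": [9, -13, 4], "twist": [0, 17, 0], "jaw": 0}, {"xyz": [11, -16, 5], "twist": [0, 21, 0], "jaw": 0}, {"xyz": [13, -19, 6], "twist": [0, 25, 0], "jaw": 0}, {"xyz": [15, -22, 7], "twist": [0, 28, 0.4], "jaw": 0}, {"xyz": [16.6, -25.2, 7.4], "twist": [0, 30, 0.4], "jaw": 0}, {"xyz": [16.6, -25.2, 7.4], "twist": [0, 30, 0.4], "jaw": 0}, {"xyz": [16.6, -25.2, 7.4], "twist": [0, 30, 0.4], "jaw": 0}])

```text
time_s: 1.77
tool_pos: [0.4367, -0.0571, 0.3803]
tool_rot: [-179.9, -29.9, 25.3]
force: [0.2, -0.1, 0.3]
grip_width: 0.0867
grasp_force: 0.0
```

```bash
python3 - <<'E'
from h import *
from cell import env
o=env.get_obs();print(o['qpos'].round(0))
c=env.read_camera('wrist');np.savez('w1.npz',**c)
im=c['img'][:,:,::-1].copy();cv2.imwrite('pics/w1.png',cv2.convertScaleAbs(cv2.resize(im,(784,588),interpolation=cv2.INTER_CUBIC),alpha=1.5))
psi=25.6;s=np.array([.583,.016,.1]);R=seatR(psi);ax=R.apply([0,0,-1])
for d in (0,.004,.032):print(d,proj(c,s+d*ax)*1.4)
for a in (-1,1):
  for b in (-1,1):print(a,b,proj(c,s+R.apply([.035*a,.035*b,0]))*1.4)
C=-c['R'].T@c['t'];print('cam in tool',rot(o['tool_rot']).inv().apply(C-o['tool_pos']))
E
```

```text
[ 44. -16. -28. 122. -34.  53. -32.]
0 [387.30133983 276.39275321]
0.004 [387.23912233 278.06459225]
0.032 [386.75687552 291.02298852]
-1 -1 [332.61790491 330.10848814]
-1 1 [442.9369257  329.51003278]
1 -1 [327.86533423 219.64707728]
1 1 [445.72120601 219.00670841]
cam in tool [0.0814637  0.0005092  0.01901152]
```

View pics/w1.png

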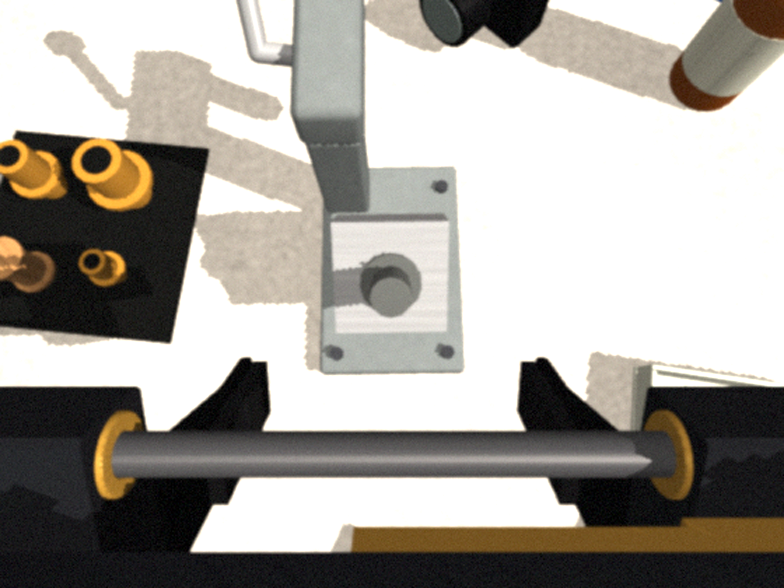

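Seat-face corners are at (330,220), (449,220), (334,333) and (449,332), within 3 px of the prediction. That puts the estimate about 2 mm off in tool y and -1 mm in tool x. Next I take the plug by its knob (391,293).

```bash
python3 - <<'E'
from h import *
from cell import env
from scipy.optimize import least_squares
c=np.load('w1.npz');P=np.array([[330,220],[449,220],[334,333],[449,332]])/1.4
def X(p):
    R=seatR(p[3]);return [p[:3]*[1,1,0]+[0,0,.1]+R.apply([.035*a,.035*b,0]) for a,b in [(1,-1),(1,1),(-1,-1),(-1,1)]]
r=least_squares(lambda p:np.ravel([proj(c,x) for x in X(p)]-P),[.583,.016,.1,25.6],x_scale=[.01,.01,1,1]);print(r.x,r.fun.round(1))
s=np.array([r.x[0],r.x[1],.1]);psi=r.x[3];R=seatR(psi);ax=R.apply([0,0,-1])
print(rel(env.get_obs(),s+.025*ax,R)); print('knob',proj(c,s+.032*ax)*1.4,'flange',proj(c,s+.004*ax)*1.4)
E
```

```text
[5.82861401e-01 1.37502927e-02 1.60184980e+00 2.58686304e+01] [ 0.6  1.2 -0.1  0.3  1.4 -0.7 -1.9 -0.8]
(array([ 0.08, -0.21, 13.55]), array([ 0.3 ,  0.04, -0.59]))
knob [390.44968736 292.92605037] flange [390.50690099 279.79501198]
```

Request:
servo_tool(plan=[{"xyz": [0.1, -0.2, 2], "twist": [0.3, 0, -0.6], "jaw": 0.3}, {"xyz": [0.1, -0.2, 4], "twist": [0.3, 0, -0.6], "jaw": 0.3}, {"xyz": [0.1, -0.2, 6], "twist": [0.3, 0, -0.6], "jaw": 0.3}, {"xyz": [0.1, -0.2, 8], "twist": [0.3, 0, -0.6], "jaw": 0.3}, {"xyz": [0.1, -0.2, 10], "twist": [0.3, 0, -0.6], "jaw": 0.3}, {"xyz": [0.1, -0.2, 11.5], "twist": [0.3, 0, -0.6], "jaw": 0.3}, {"xyz": [0.1, -0.2, 12.5], "twist": [0.3, 0, -0.6], "jaw": 0.3}, {"xyz": [0.1, -0.2, 12.5], "twist": [0.3, 0, -0.6], "jaw": 0.3}, {"xyz": [0.1, -0.2, 12.5], "twist": [0.3, 0, -0.6], "jaw": 0.3}])

```text
time_s: 2.57
tool_pos: [0.4938, -0.0304, 0.2726]
tool_rot: [-179.8, -30.0, 25.7]
force: [0.5, 0.6, -0.2]
grip_width: 0.0611
grasp_force: 0.0
```

```bash
python3 - <<'E'
from h import *
from cell import env
o=env.get_obs();print(o['qpos'].round(0))
psi=25.9;s=np.array([.5829,.0138,.1]);R=seatR(psi);ax=R.apply([0,0,-1]);print(rel(o,s+.025*ax,R))
E
```

```text
[ 42.  -0. -35. 124. -29.  34. -36.]
(array([-0.02, -0.09,  1.02]), array([-0.06,  0.04, -0.17]))
```

Request:
servo_tool(plan=[{"xyz": [0, -0.1, 0.5], "twist": [0, 0, 0], "jaw": 0.3}, {"xyz": [0, -0.1, 1.0], "twist": [0, 0, 0], "jaw": 0.3}, {"xyz": [0, -0.1, 1.0], "twist": [0, 0, 0], "jaw": 1}, {"xyz": [0, -0.1, 1.0], "twist": [0, 0, 0], "jaw": 1}, {"xyz": [0, -0.1, 1.0], "twist": [0, 0, 0], "jaw": 1}, {"xyz": [0, -0.1, 1.0], "twist": [0, 0, 0], "jaw": 1}, {"xyz": [0, -0.1, 1.0], "twist": [0, 0, 0], "jaw": 1}, {"xyz": [0, -0.1, 1.0], "twist": [0, 0, 0], "jaw": 1}, {"xyz": [0, -0.1, 1.0], "twist": [0, 0, 0], "jaw": 1}], newtons=15)

```text
time_s: 3.32
tool_pos: [0.4979, -0.0257, 0.2646]
tool_rot: [-180.0, -30.0, 25.9]
force: [0.1, -1.7, 1.4]
grip_width: 0.0226
grasp_force: 15.2
```

Request:
servo_tool(plan=[{"xyz": [0, 0, -0.5], "twist": [0, 0, 0], "jaw": 1}, {"xyz": [0, 0, -1.5], "twist": [0, 0, 0], "jaw": 1}, {"xyz": [0, 0, -3], "twist": [0, 0, 0], "jaw": 1}, {"xyz": [0, 0, -5], "twist": [0, 0, 0], "jaw": 1}, {"xyz": [0, 0, -7], "twist": [0, 0, 0], "jaw": 1}, {"xyz": [0, 0, -9], "twist": [0, 0, 0], "jaw": 1}, {"xyz": [0, 0, -10], "twist": [0, 0, 0], "jaw": 1}, {"xyz": [0, 0, -10], "twist": [0, 0, 0], "jaw": 1}])

```text
time_s: 3.98
tool_pos: [0.4527, -0.048, 0.3533]
tool_rot: [179.8, -30.1, 25.9]
force: [-0.0, -0.2, -0.0]
grip_width: 0.0225
grasp_force: 15.0
```

```bash
python3 - <<'E'
from h import *
from cell import env
o=env.get_obs();print(o['qpos'].round(0),o['grip_width'])
c=env.read_camera('wrist');np.savez('w2.npz',**c)
im=c['img'][:,:,::-1].copy();cv2.imwrite('pics/w2.png',cv2.resize(im,(784,588),interpolation=cv2.INTER_CUBIC))
for y in (15.6,-16.4,16.5):print(y,rel(o,[.502,-.283,.16],rot([180,0,16.5])))
E
```

```text
[ 44. -13. -31. 123. -34.  48. -32.] 0.022495608764527355
15.6 (array([-6.53, 23.29, -0.33]), array([ -2.31, -30.08,   9.17]))
-16.4 (array([-6.53, 23.29, -0.33]), array([ -2.31, -30.08,   9.17]))
16.5 (array([-6.53, 23.29, -0.33]), array([ -2.31, -30.08,   9.17]))
```

View pics/w2.png

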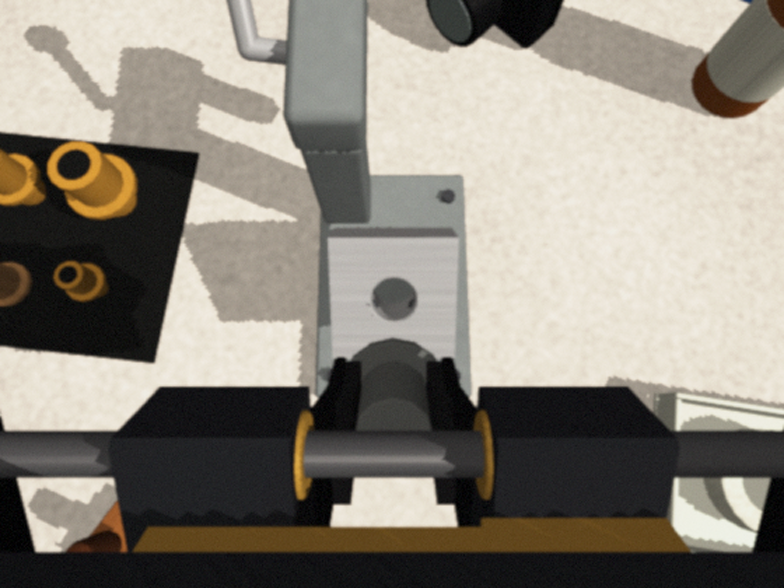

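The plug is held and its shank is clear. The bore mouth is exposed, with its centre at about (395,299).

Request:
servo_tool(plan=[{"xyz": [-0.5, 3, -0.5], "twist": [0, -3, 1], "jaw": 1}, {"xyz": [-1.5, 6, -0.5], "twist": [0, -7, 2], "jaw": 1}, {"xyz": [-2.2, 9, -0.5], "twist": [-1, -11, 3], "jaw": 1}, {"xyz": [-3, 12, -0.5], "twist": [-1, -15, 5], "jaw": 1}, {"xyz": [-4, 15, -0.4], "twist": [-1, -19, 6], "jaw": 1}, {"xyz": [-5, 18, -0.3], "twist": [-2, -23, 7], "jaw": 1}, {"xyz": [-6, 21, -0.3], "twist": [-2, -27, 8], "jaw": 1}, {"xyz": [-6.5, 23.3, -0.3], "twist": [-2.3, -30, 9.2], "jaw": 1}, {"xyz": [-6.5, 23.3, -0.3], "twist": [-2.3, -30, 9.2], "jaw": 1}, {"xyz": [-6.5, 23.3, -0.3], "twist": [-2.3, -30, 9.2], "jaw": 1}])

```text
time_s: 4.87
tool_pos: [0.5029, -0.2826, 0.3186]
tool_rot: [-179.6, 0.1, 16.5]
force: [-0.1, 0.6, -0.7]
grip_width: 0.0227
grasp_force: 15.0
```

```bash
python3 - <<'E'
from h import *
from cell import env
o=env.get_obs();print(o['qpos'].round(0),o['grip_width'])
print(rel(o,[.502,-.283,.048],rot([180,0,16.5])))
w=np.load('w2.npz');print('bore',back(w,(395/1.4,299/1.4),.1))
c=env.read_camera('wrist');np.savez('w3.npz',**c)
im=c['img'][:,:,::-1].copy();cv2.imwrite('pics/w3.png',im)
for z in (.005,.03):
  e=np.array([.502,-.283,z]);print(z,proj(c,e))
E
```

```text
[ 49.  15. -26.  99.   7.  68. -52.] 0.022746558684236702
(array([-0.08,  0.09, 10.66]), array([-0.43,  0.13,  0.02]))
bore [0.58348613 0.01300955 0.1       ]
0.005 [283.29017448 202.92466076]
0.03 [283.2390489  211.67984386]
```

View pics/w3.png

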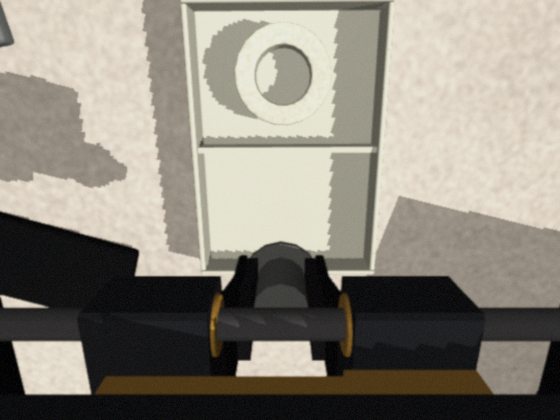

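The empty half lies between the divider (row 148) and the front wall (row 266), columns 203–374. Its centre agrees with my target within about 3 mm, so I lower the plug.

Request:
servo_tool(plan=[{"xyz": [0, 0.2, 3], "twist": [-0.4, 0, 0], "jaw": 1}, {"xyz": [0, 0.3, 6], "twist": [-0.4, 0, 0], "jaw": 1}, {"xyz": [0, 0.3, 8.5], "twist": [-0.4, 0, 0], "jaw": 1}, {"xyz": [0, 0.3, 9.5], "twist": [-0.4, 0, 0], "jaw": 1}, {"xyz": [0, 0.3, 10.0], "twist": [-0.4, 0, 0], "jaw": 1}, {"xyz": [0, 0.3, 10.3], "twist": [-0.4, 0, 0], "jaw": 1}, {"xyz": [0, 0.3, 10.6], "twist": [-0.4, 0, 0], "jaw": 1}, {"xyz": [0, 0.3, 10.6], "twist": [-0.4, 0, 0], "jaw": 1}])

```text
time_s: 5.58
tool_pos: [0.5037, -0.2847, 0.2158]
tool_rot: [179.7, 0.0, 16.6]
force: [-0.7, -0.8, -0.9]
grip_width: 0.0225
grasp_force: 15.0
```

Request:
servo_tool(plan=[{"xyz": [0, 0, 0], "twist": [0, 0, 0], "jaw": 1}, {"xyz": [0, 0, 0.1], "twist": [0, 0, 0], "jaw": 1}, {"xyz": [0, 0, 0.2], "twist": [0, 0, 0], "jaw": 1}, {"xyz": [0, 0, 0.2], "twist": [0, 0, 0], "jaw": 1}])

```text
time_s: 5.92
tool_pos: [0.5033, -0.2848, 0.213]
tool_rot: [179.8, 0.1, 16.5]
force: [0.8, -0.6, -0.3]
grip_width: 0.0228
grasp_force: 15.0
```

Request:
servo_tool(plan=[{"xyz": [0, 0, 0.1], "twist": [0, 0, 0], "jaw": 1}, {"xyz": [0, 0, 0.2], "twist": [0, 0, 0], "jaw": 1}, {"xyz": [0, 0, 0.2], "twist": [0, 0, 0], "jaw": 1}, {"xyz": [0, 0, 0.2], "twist": [0, 0, 0], "jaw": 1}])

```text
time_s: 6.25
tool_pos: [0.5032, -0.2848, 0.2106]
tool_rot: [179.8, 0.1, 16.6]
force: [0.6, 0.3, 1.4]
grip_width: 0.0226
grasp_force: 15.0
```

Contact is starting, so I release and rise.

Request:
servo_tool(plan=[{"xyz": [0, 0, 0], "twist": [0, 0, 0], "jaw": 0.4}, {"xyz": [0, 0, 0], "twist": [0, 0, 0], "jaw": 0.4}, {"xyz": [0, 0, 0], "twist": [0, 0, 0], "jaw": 0.4}, {"xyz": [0, 0, 0], "twist": [0, 0, 0], "jaw": 0.4}, {"xyz": [0, 0, -2], "twist": [0, 0, 0], "jaw": 0.4}, {"xyz": [0, 0, -5], "twist": [0, 0, 0], "jaw": 0.4}, {"xyz": [0, 0, -9], "twist": [0, 0, 0], "jaw": 0.4}, {"xyz": [0, 0, -13], "twist": [0, 0, 0], "jaw": 0.2}, {"xyz": [0, 0, -17], "twist": [0, 0, 0], "jaw": 0}, {"xyz": [0, 0, -20], "twist": [0, 0, 0], "jaw": 0}])

```text
time_s: 7.08
tool_pos: [0.5036, -0.2839, 0.4148]
tool_rot: [179.6, -0.1, 16.6]
force: [1.4, -0.1, -0.0]
grip_width: 0.0651
grasp_force: 0.0
```

```bash
python3 - <<'E'
from h import *
from cell import env
o=env.get_obs();print(o['qpos'].round(0),o['grip_width'])
c=env.read_camera('wrist');np.savez('w4.npz',**c)
im=c['img'][:,:,::-1].copy();cv2.imwrite('pics/w4.png',im)
# mat yaw: bush->large
a=np.array([.5569,.3145]);l=np.array([.5825,.2522]);sm=np.array([.5145,.2251]);sp=np.array([.4892,.2872])
d=l-a;print('mat dir',np.degrees(np.arctan2(*d[::-1])),np.degrees(np.arctan2(*(a-sp)[::-1])))
for y in (22,-68,67):print(y,rel(o,[.557,.3145,.25],rot([180,0,y])))
E
```

```text
[ 49.  11. -26.  92.   5.  78. -51.] 0.06512632490273984
mat dir -67.66150767797816 21.961738137998594
22 (array([ 22.18, -55.83,  -0.26]), array([ 0.37, -0.04, -5.44]))
-68 (array([ 22.18, -55.83,  -0.26]), array([ 0.26, -0.31, 84.56]))
67 (array([ 22.18, -55.83,  -0.26]), array([  0.37,   0.11, -50.44]))
```

View pics/w4.png

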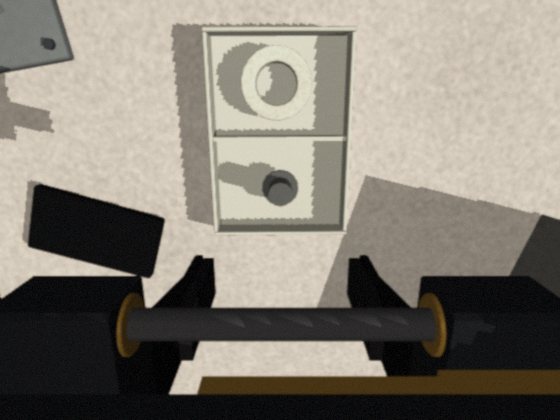

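The plug stands upright at (280,187) in the empty half. Next is the bushing. I use yaw 67 so the fingers close between its neighbours.

Request:
servo_tool(plan=[{"xyz": [1.5, -3.5, 0], "twist": [0.4, 0, -4], "jaw": 0.4}, {"xyz": [3, -7, 0], "twist": [0.4, 0, -8], "jaw": 0.4}, {"xyz": [4.5, -10.5, 0], "twist": [0.4, 0, -12], "jaw": 0.4}, {"xyz": [6, -14, 0], "twist": [0.4, 0, -16], "jaw": 0.4}, {"xyz": [7, -17.5, 0], "twist": [0.4, 0, -20], "jaw": 0.4}, {"xyz": [8.5, -21, 0], "twist": [0.4, 0, -23], "jaw": 0.4}, {"xyz": [10, -24.5, 0], "twist": [0.4, 0, -27], "jaw": 0.4}, {"xyz": [11.5, -28, 0], "twist": [0.4, 0, -30], "jaw": 0.4}, {"xyz": [12.5, -31.5, 0], "twist": [0.4, 0, -33], "jaw": 0.4}, {"xyz": [14, -35, 0], "twist": [0.4, 0, -36], "jaw": 0.4}])

```text
time_s: 7.97
tool_pos: [0.5372, 0.0931, 0.4094]
tool_rot: [-179.8, 0.1, 52.7]
force: [1.6, 0.6, 0.2]
grip_width: 0.0522
grasp_force: 0.0
```

```bash
python3 - <<'E'
from h import *
from cell import env
o=env.get_obs();print(o['qpos'].round(0))
print(rel(o,[.557,.3145,.25],rot([180,0,67])))
E
```

```text
[ 28.   9. -45.  96.   6.  77. -55.]
(array([ 18.81, -11.85,  -0.45]), array([ -0.25,   0.07, -14.31]))
```

Request:
servo_tool(plan=[{"xyz": [3, -2, 0], "twist": [0, 0, -3], "jaw": 0.4}, {"xyz": [6, -4, 0], "twist": [0, 0, -6], "jaw": 0.4}, {"xyz": [9, -6, 0], "twist": [0, 0, -9], "jaw": 0.4}, {"xyz": [12, -8, 0], "twist": [0, 0, -12], "jaw": 0.4}, {"xyz": [15, -10, 0], "twist": [0, 0, -14.3], "jaw": 0.4}, {"xyz": [17.5, -11, 2], "twist": [0, 0, -14.3], "jaw": 0.4}, {"xyz": [18.8, -11.8, 4], "twist": [0, 0, -14.3], "jaw": 0.4}, {"xyz": [18.8, -11.8, 4], "twist": [0, 0, -14.3], "jaw": 0.4}, {"xyz": [18.8, -11.8, 4], "twist": [0, 0, -14.3], "jaw": 0.4}])

```text
time_s: 8.72
tool_pos: [0.5577, 0.3128, 0.3682]
tool_rot: [-179.6, 0.1, 67.0]
force: [0.0, -1.1, -0.4]
grip_width: 0.0523
grasp_force: 0.0
```

```bash
python3 - <<'E'
from h import *
from cell import env
o=env.get_obs();print(o['qpos'].round(0))
c=env.read_camera('wrist');np.savez('w5.npz',**c)
im=c['img'][:,:,::-1].copy();cv2.imwrite('pics/w5.png',cv2.resize(im,(784,588),interpolation=cv2.INTER_CUBIC))
print(proj(c,[.557,.3145,.058])*1.4)
print(rel(o,[.557,.3145,.053],rot([180,0,67])))
E
```

```text
[  6.  26. -49.  86.  19.  78. -68.]
[395.32279405 281.75233521]
(array([ 0.16, -0.02, 15.12]), array([-0.42,  0.13, -0.03]))
```

View pics/w5.png

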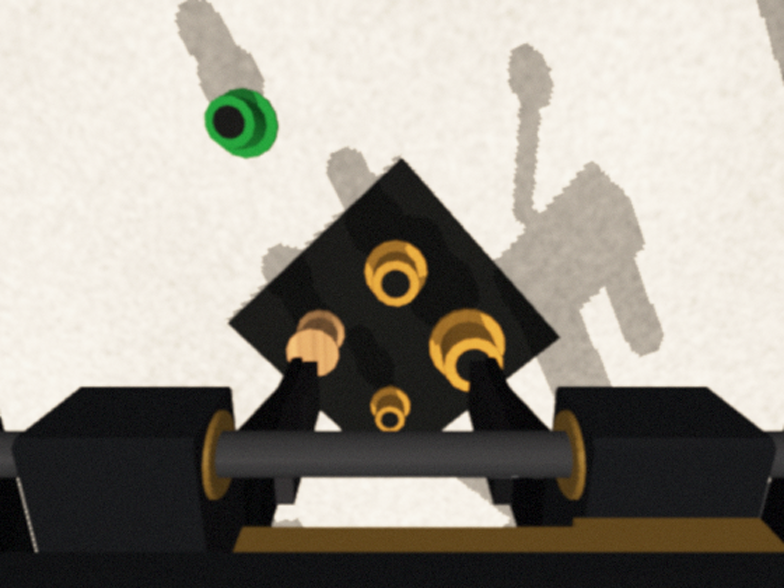

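The bushing is at (396,282), with the dark hole on top, and the prediction was (395,282). Around it are the large one (472,350), small (390,410), spool (315,345) and the green one (240,120), which I leave alone. Descending.

Request:
servo_tool(plan=[{"xyz": [0.1, 0, 3], "twist": [-0.4, 0, 0], "jaw": 0.4}, {"xyz": [0.1, 0, 6], "twist": [-0.4, 0, 0], "jaw": 0.4}, {"xyz": [0.1, 0, 9], "twist": [-0.4, 0, 0], "jaw": 0.4}, {"xyz": [0.1, 0, 12], "twist": [-0.4, 0, 0], "jaw": 0.4}, {"xyz": [0.1, 0, 14], "twist": [-0.4, 0, 0], "jaw": 0.4}, {"xyz": [0.1, 0, 15], "twist": [-0.4, 0, 0], "jaw": 0.4}, {"xyz": [0.1, 0, 15.1], "twist": [-0.4, 0, 0], "jaw": 0.4}, {"xyz": [0.1, 0, 15.1], "twist": [-0.4, 0, 0], "jaw": 0.4}, {"xyz": [0.1, 0, 15.1], "twist": [-0.4, 0, 0], "jaw": 0.4}])

```text
time_s: 9.52
tool_pos: [0.559, 0.3137, 0.221]
tool_rot: [179.7, -0.1, 66.8]
force: [0.1, -0.0, -0.1]
grip_width: 0.0524
grasp_force: 0.0
```

```bash
python3 - <<'E'
from h import *
from cell import env
print(rel(env.get_obs(),[.557,.3145,.0525],rot([180,0,67])))
E
```

```text
(array([-0.01, -0.22,  0.45]), array([ 0.26, -0.15, -0.21]))
```

Request:
servo_tool(plan=[{"xyz": [0, -0.15, 0.2], "twist": [0.3, 0, 0], "jaw": 0.4}, {"xyz": [0, -0.15, 0.4], "twist": [0.3, 0, 0], "jaw": 0.4}, {"xyz": [0, -0.15, 0.4], "twist": [0.3, 0, 0], "jaw": 0.7}, {"xyz": [0, -0.15, 0.4], "twist": [0.3, 0, 0], "jaw": 1}, {"xyz": [0, -0.15, 0.4], "twist": [0.3, 0, 0], "jaw": 1}, {"xyz": [0, -0.15, 0.4], "twist": [0.3, 0, 0], "jaw": 1}, {"xyz": [0, -0.15, 0.4], "twist": [0.3, 0, 0], "jaw": 1}, {"xyz": [0, -0.15, 0.4], "twist": [0.3, 0, 0], "jaw": 1}], newtons=45)

```text
time_s: 10.18
tool_pos: [0.5567, 0.3143, 0.2148]
tool_rot: [-179.8, -0.0, 66.8]
force: [-0.5, 0.8, -0.0]
grip_width: 0.026
grasp_force: 44.8
```

Request:
servo_tool(plan=[{"xyz": [0, 0, -0.5], "twist": [0, 0, 0], "jaw": 1}, {"xyz": [0, 0, -2], "twist": [0, 0, 0], "jaw": 1}, {"xyz": [0, 0, -5], "twist": [0, 0, 0], "jaw": 1}, {"xyz": [0, 0, -8], "twist": [0, 0, 0], "jaw": 1}, {"xyz": [0, 0, -12], "twist": [0, 0, 0], "jaw": 1}, {"xyz": [0, 0, -16], "twist": [0, 0, 0], "jaw": 1}, {"xyz": [0, 0, -18], "twist": [0, 0, 0], "jaw": 1}, {"xyz": [0, 0, -18], "twist": [0, 0, 0], "jaw": 1}])

```text
time_s: 10.85
tool_pos: [0.5575, 0.3156, 0.4026]
tool_rot: [179.8, -0.5, 66.9]
force: [0.1, 0.6, -0.6]
grip_width: 0.026
grasp_force: 44.8
```

```bash
python3 - <<'E'
from h import *
from cell import env
o=env.get_obs();print(o['force'])
s=np.array([.583,.0134,.1]);R=seatR(25.9);ax=R.apply([0,0,-1])
print('A',rel(o,[.50,.15,.235],rot([180,0,40])))
print(rel(o,s+.12*ax,R))
E
```

```text
[ 0.09428695  0.60408125 -0.61521441]
A (array([-17.49,   1.22,   0.21]), array([ 0.1 , -0.54, 26.87]))
(array([-37.56,   4.88,   5.35]), array([-10.69,  28.14,  40.01]))
```

Request:
servo_tool(plan=[{"xyz": [-3, 0, 0], "twist": [0, 0, 4], "jaw": 1}, {"xyz": [-6, 0, 0], "twist": [0, 0, 8], "jaw": 1}, {"xyz": [-9, 0.5, 0], "twist": [0, 0, 13], "jaw": 1}, {"xyz": [-12, 1, 0], "twist": [0, 0, 18], "jaw": 1}, {"xyz": [-15, 1, 0], "twist": [0, 0, 23], "jaw": 1}, {"xyz": [-17.5, 1.2, 0], "twist": [0, -0.5, 27], "jaw": 1}, {"xyz": [-17.5, 1.2, 0], "twist": [0, -0.5, 27], "jaw": 1}, {"xyz": [-17.5, 1.2, 0], "twist": [0, -0.5, 27], "jaw": 1}])

```text
time_s: 11.52
tool_pos: [0.4991, 0.147, 0.3949]
tool_rot: [180.0, 0.6, 39.7]
force: [0.7, 0.7, -0.6]
grip_width: 0.0259
grasp_force: 44.8
```

```bash
python3 - <<'E'
from h import *
from cell import env
o=env.get_obs();print(o['qpos'].round(0))
s=np.array([.583,.0134,.1]);R=seatR(25.9);ax=R.apply([0,0,-1])
print(rel(o,s+.12*ax,R))
E
```

```text
[ 24.   6. -46. 101.   5.  76. -73.]
(array([-15.82,  12.25,   5.06]), array([-3.52, 30.43, 13.52]))
```

Request:
servo_tool(plan=[{"xyz": [-2, 1.5, 0.4], "twist": [-0.4, 4, 2], "jaw": 1}, {"xyz": [-4, 3, 1], "twist": [-1, 8, 3], "jaw": 1}, {"xyz": [-6, 4.5, 1.5], "twist": [-1.3, 12, 5], "jaw": 1}, {"xyz": [-8, 6, 2], "twist": [-1.7, 15, 7], "jaw": 1}, {"xyz": [-10, 7.5, 2.6], "twist": [-2, 19, 8.5], "jaw": 1}, {"xyz": [-12, 9.3, 3.6], "twist": [-2.7, 23, 10], "jaw": 1}, {"xyz": [-14, 11, 4.3], "twist": [-3, 27, 12], "jaw": 1}, {"xyz": [-15.8, 12.2, 5], "twist": [-3.5, 30.4, 13.5], "jaw": 1}, {"xyz": [-15.8, 12.2, 5], "twist": [-3.5, 30.4, 13.5], "jaw": 1}, {"xyz": [-15.8, 12.2, 5], "twist": [-3.5, 30.4, 13.5], "jaw": 1}])

```text
time_s: 12.35
tool_pos: [0.4556, -0.0465, 0.3455]
tool_rot: [-179.8, -29.9, 26.0]
force: [0.3, 0.5, -1.4]
grip_width: 0.0262
grasp_force: 44.8
```

```bash
python3 - <<'E'
from h import *
from cell import env
o=env.get_obs();print(o['qpos'].round(0))
s=np.array([.583,.0134,.1]);R=seatR(25.9);ax=R.apply([0,0,-1])
print(rel(o,s+.12*ax,R))
c=env.read_camera('wrist');np.savez('w6.npz',**c)
im=c['img'][:,:,::-1].copy();cv2.imwrite('pics/w6.png',cv2.resize(im,(784,588),interpolation=cv2.INTER_CUBIC))
print('bore',proj(c,s)*1.4)
for a in (1,-1):
  for b in (-1,1):print(a,b,(proj(c,s+R.apply([.035*a,.035*b,0]))*1.4).round())
Ro=rot(o['tool_rot']);gp=o['tool_pos']+Ro.apply([0,0,.164])
for d in (.0208,.0258,.0478):print('bush',d,(proj(c,gp+Ro.apply([0,0,d]))*1.4).round(),[(proj(c,gp+Ro.apply([0,k,d]))*1.4).round() for k in (-.02,.02)])
E
```

```text
[ 37. -11. -25. 123. -32.  47. -34.]
(array([-0.09,  0.17, -0.1 ]), array([-0.25,  0.1 ,  0.08]))
bore [397.93555003 300.0445919 ]
1 -1 [331. 235.]
1 1 [466. 236.]
-1 -1 [335. 360.]
-1 1 [460. 360.]
bush 0.0208 [392. 381.] [array([336., 381.]), array([448., 381.])]
bush 0.0258 [392. 375.] [array([337., 375.]), array([447., 375.])]
bush 0.0478 [392. 351.] [array([343., 351.]), array([441., 351.])]
```

View pics/w6.png

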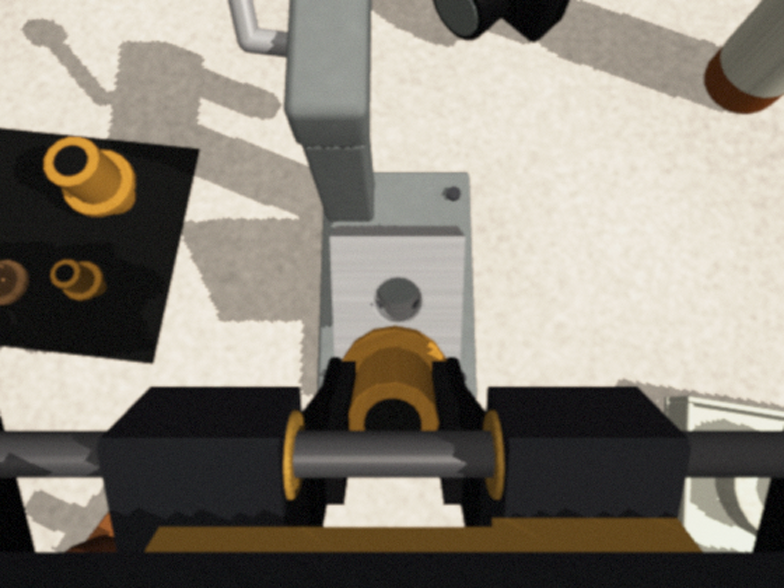

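The bore is at (398,300) against (398,300) predicted. The bushing is held straight, with its shoulder below the pads.

Request:
servo_tool(plan=[{"xyz": [-0.1, 0.17, 1.5], "twist": [-0.2, 0.1, 0], "jaw": 1}, {"xyz": [-0.1, 0.17, 3], "twist": [-0.2, 0.1, 0], "jaw": 1}, {"xyz": [-0.1, 0.17, 4.5], "twist": [-0.2, 0.1, 0], "jaw": 1}, {"xyz": [-0.1, 0.17, 5.5], "twist": [-0.2, 0.1, 0], "jaw": 1}, {"xyz": [-0.1, 0.17, 6.2], "twist": [-0.2, 0.1, 0], "jaw": 1}, {"xyz": [-0.1, 0.17, 6.2], "twist": [-0.2, 0.1, 0], "jaw": 1}, {"xyz": [-0.1, 0.17, 6.2], "twist": [-0.2, 0.1, 0], "jaw": 1}], newtons=58)

```text
time_s: 12.98
tool_pos: [0.4841, -0.0338, 0.2922]
tool_rot: [179.9, -30.1, 26.2]
force: [-0.4, -0.5, -0.0]
grip_width: 0.0257
grasp_force: 57.8
```

```bash
cat > st.py <<'E'
from h import *
from cell import env
s=np.array([.583,.0134,.1]);R=seatR(25.9);ax=R.apply([0,0,-1])
o=env.get_obs();print('q',o['qpos'].round(0),'F tool',rot(o['tool_rot']).inv().apply(o['force']).round(1),o['wrist_torque'].round(2))
print('to home',rel(o,s+.0258*ax,R))
E
python3 st.py; python3 -c "
from cell import env
import numpy as np
print(np.mean([ (env.read_camera('wrist'),env.get_obs()['tool_pos'])[1] for _ in range(4)],0))"; python3 st.py
```

```text
q [ 36.  -4. -28. 124. -30.  37. -35.] F tool [-0.5  0.2 -0.3] [-0.35  0.61  0.  ]
to home (array([-0.12,  0.07,  3.14]), array([-0.06, -0.08,  0.22]))
[ 0.48396633 -0.03474307  0.29265909]
q [ 36.  -4. -28. 124. -30.  37. -35.] F tool [-0.6  0.5  0. ] [-0.28  0.58 -0.02]
to home (array([-0.08, -0.04,  3.23]), array([ 0.09, -0.12,  0.13]))
```

Request:
servo_tool(plan=[{"xyz": [-0.1, 0, 0.4], "twist": [0, 0, 0], "jaw": 1}, {"xyz": [-0.1, 0, 0.8], "twist": [0, 0, 0], "jaw": 1}, {"xyz": [-0.1, 0, 1.1], "twist": [0, 0, 0], "jaw": 1}, {"xyz": [-0.1, 0, 1.4], "twist": [0, 0, 0], "jaw": 1}, {"xyz": [-0.1, 0, 1.6], "twist": [0, 0, 0], "jaw": 1}, {"xyz": [-0.1, 0, 1.6], "twist": [0, 0, 0], "jaw": 1}])

```text
time_s: 13.68
tool_pos: [0.4901, -0.0311, 0.2771]
tool_rot: [180.0, -30.0, 26.0]
force: [0.7, 2.3, -1.8]
grip_width: 0.0263
grasp_force: 57.8
```

```bash
python3 st.py
```

```text
q [ 35.  -2. -28. 124. -30.  35. -36.] F tool [ 0.5 -1.7  2.4] [0.23 0.52 0.26]
to home (array([0.07, 0.05, 1.51]), array([-0.07, -0.05,  0.12]))
```

Request:
servo_tool(plan=[{"xyz": [0, 0, 0.1], "twist": [0, 0, 0], "jaw": 1}, {"xyz": [0, 0, 0.2], "twist": [0, 0, 0], "jaw": 1}, {"xyz": [0, 0, 0.3], "twist": [0, 0, 0], "jaw": 1}, {"xyz": [0, 0, 0.4], "twist": [0, 0, 0], "jaw": 1}, {"xyz": [0, 0, 0.4], "twist": [0, 0, 0], "jaw": 1}])

```text
time_s: 14.1
tool_pos: [0.4918, -0.0302, 0.2739]
tool_rot: [180.0, -30.1, 26.1]
force: [-1.5, 5.5, 0.2]
grip_width: 0.0258
grasp_force: 57.8
```

```bash
python3 st.py
```

```text
q [ 35.  -1. -29. 124. -30.  34. -36.] F tool [ 1.1 -5.6  0.4] [0.87 0.7  0.66]
to home (array([0.06, 0.06, 1.14]), array([-0.05, -0.05,  0.13]))
```

Side force is growing in tool -y. I'll comply by 1 mm.

Request:
servo_tool(plan=[{"xyz": [0.01, -0.05, 0], "twist": [0, 0, 0], "jaw": 1}, {"xyz": [0.02, -0.1, 0], "twist": [0, 0, 0], "jaw": 1}, {"xyz": [0.02, -0.1, 0.1], "twist": [0, 0, 0], "jaw": 1}, {"xyz": [0.02, -0.1, 0.1], "twist": [0, 0, 0], "jaw": 1}])

```text
time_s: 14.43
tool_pos: [0.492, -0.0298, 0.2733]
tool_rot: [179.9, -30.1, 26.0]
force: [-0.7, 4.5, -0.1]
grip_width: 0.0258
grasp_force: 57.8
```

```bash
python3 st.py
```

```text
q [ 35.  -1. -29. 124. -30.  34. -36.] F tool [ 1.1 -4.4  0.7] [0.64 0.69 0.51]
to home (array([0.05, 0.09, 1.06]), array([ 0.03, -0.06,  0.11]))
```

Request:
servo_tool(plan=[{"xyz": [0.03, -0.1, 0], "twist": [0, 0, 0], "jaw": 1}, {"xyz": [0.03, -0.15, 0], "twist": [0, 0, 0], "jaw": 1}, {"xyz": [0.03, -0.15, 0], "twist": [0, 0, 0], "jaw": 1}, {"xyz": [0.03, -0.15, 0], "twist": [0, 0, 0], "jaw": 1}])

```text
time_s: 14.77
tool_pos: [0.4917, -0.0292, 0.2735]
tool_rot: [179.8, -30.1, 26.0]
force: [0.4, 0.5, -0.8]
grip_width: 0.026
grasp_force: 57.8
```

```bash
python3 st.py
```

```text
q [ 35.  -1. -29. 124. -29.  34. -36.] F tool [ 0.1 -0.3  1. ] [-0.27  0.64  0.05]
to home (array([0.05, 0.15, 1.09]), array([ 0.13, -0.09,  0.06]))
```

Relaxed. Continuing towards the balls.

Request:
servo_tool(plan=[{"xyz": [0, 0, 0.1], "twist": [0, 0, 0], "jaw": 1}, {"xyz": [0, 0, 0.2], "twist": [0, 0, 0], "jaw": 1}, {"xyz": [0, 0, 0.3], "twist": [0, 0, 0], "jaw": 1}, {"xyz": [0, 0, 0.3], "twist": [0, 0, 0], "jaw": 1}, {"xyz": [0, 0, 0.3], "twist": [0, 0, 0], "jaw": 1}])

```text
time_s: 15.18
tool_pos: [0.493, -0.0279, 0.2708]
tool_rot: [179.9, -30.1, 26.0]
force: [0.3, -0.6, 0.1]
grip_width: 0.026
grasp_force: 57.8
```

```bash
python3 st.py
```

```text
q [ 35.  -1. -29. 124. -29.  34. -36.] F tool [ 0.   0.7 -0.1] [-0.36  0.59 -0.05]
to home (array([0.03, 0.21, 0.76]), array([ 0.05, -0.07,  0.09]))
```

Request:
servo_tool(plan=[{"xyz": [0, 0, 0.1], "twist": [0, 0, 0], "jaw": 1}, {"xyz": [0, 0, 0.2], "twist": [0, 0, 0], "jaw": 1}, {"xyz": [0, 0, 0.3], "twist": [0, 0, 0], "jaw": 1}, {"xyz": [0, 0, 0.4], "twist": [0, 0, 0], "jaw": 1}, {"xyz": [0, 0, 0.4], "twist": [0, 0, 0], "jaw": 1}])

```text
time_s: 15.6
tool_pos: [0.495, -0.0271, 0.2676]
tool_rot: [179.9, -30.1, 26.0]
force: [0.1, -0.5, -1.0]
grip_width: 0.0259
grasp_force: 57.8
```

```bash
python3 st.py
```

```text
q [ 35.  -0. -29. 124. -29.  33. -37.] F tool [-0.6  0.5  0.8] [-0.44  0.43 -0.17]
to home (array([0.  , 0.2 , 0.38]), array([ 0.09, -0.11,  0.1 ]))
```

Request:
servo_tool(plan=[{"xyz": [0, 0, 0.1], "twist": [0, 0, 0], "jaw": 1}, {"xyz": [0, 0, 0.2], "twist": [0, 0, 0], "jaw": 1}, {"xyz": [0, 0, 0.3], "twist": [0, 0, 0], "jaw": 1}, {"xyz": [0, 0, 0.4], "twist": [0, 0, 0], "jaw": 1}, {"xyz": [0, 0, 0.4], "twist": [0, 0, 0], "jaw": 1}])

```text
time_s: 16.02
tool_pos: [0.4968, -0.0263, 0.2642]
tool_rot: [179.9, -30.1, 26.0]
force: [-1.3, -1.8, 1.8]
grip_width: 0.0254
grasp_force: 57.8
```

```bash
python3 st.py;  python3 - <<'E'
from h import *
from cell import env
c=env.read_camera('wrist');np.savez('w7.npz',**c)
a=cv2.resize(c['img'][:,:,::-1][120:330,140:420],(784,588),interpolation=cv2.INTER_CUBIC);cv2.imwrite('pics/w7.png',a)
E
```

```text
q [ 35.   0. -29. 124. -29.  32. -37.] F tool [-0.8  1.1 -2.5] [-0.46  0.53 -0.15]
to home (array([ 0.01,  0.2 , -0.01]), array([ 0.08, -0.1 ,  0.1 ]))
```

View pics/w7.png

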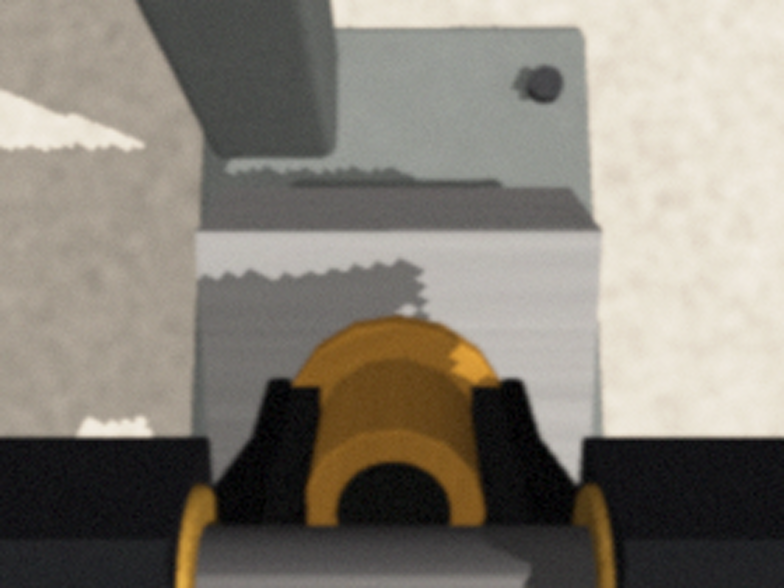

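```bash
python3 - <<'E'
from h import *
from cell import env
for f,ref in (('w6',None),('w7',None)):
    c=np.load(f+'.npz')
    # tool frame from camera pose is rigid; use the current tool for w7
    if f=='w7':
        o=env.get_obs();Ro=rot(o['tool_rot']);gp=o['tool_pos']+Ro.apply([0,0,.164])
        C=Ro.inv().apply(-c['R'].T@c['t']-o['tool_pos']);Rc=c['R']@Ro.as_matrix();T=-Rc@C
    
for f,sc in (('w6','row 327/1.4=233.6'),('w7','row 318/2.8+120=233.6')):
    print(f,sc)
for d in (.016,.0208,.0258,.030):
    q=c['camera_matrix']@(Rc@np.array([.02,0,.164+d])+T);print(d,'shoulder-top far edge',(q[:2]/q[2]).round(1))
for d in (.0072,.01):
    pass
q=c['camera_matrix']@(Rc@np.array([0,0,.164-.0072])+T);print('top centre',(q[:2]/q[2]).round(1),'seen',(395/2.8+140,515/2.8+120))
E
```

```text
w6 row 327/1.4=233.6
w7 row 318/2.8+120=233.6
0.016 shoulder-top far edge [279.9 237.8]
0.0208 shoulder-top far edge [279.9 234.2]
0.0258 shoulder-top far edge [280.  230.7]
0.03 shoulder-top far edge [280.  227.9]
top centre [279.8 301.4] seen (281.07142857142856, 303.92857142857144)
```

```bash
python3 - <<'E'
from h import *
c=np.load('w7.npz');s=np.array([.583,.0134,.1])
R=seatR(25.9)
for dz in (-.008,-.004,0):
  for b in (-1,1):print(dz,b,((proj(c,s+R.apply([.035,.035*b,-dz]))-[140,120])*2.8).round(0))
E
python3 st.py
```

```text
-0.008 -1 [207. 218.]
-0.008 1 [596. 218.]
-0.004 -1 [203. 224.]
-0.004 1 [600. 224.]
0 -1 [199. 230.]
0 1 [605. 230.]
q [ 35.   0. -29. 124. -29.  32. -37.] F tool [-0.3  0.9 -2.8] [-0.38  0.57 -0.07]
to home (array([ 0.01,  0.2 , -0.02]), array([ 0.09, -0.11,  0.09]))
```

Request:
servo_tool(plan=[{"xyz": [0, -0.05, 0.1], "twist": [0, 0, 0], "jaw": 1}, {"xyz": [0, -0.05, 0.2], "twist": [0, 0, 0], "jaw": 1}, {"xyz": [0, -0.05, 0.2], "twist": [0, 0, 0], "jaw": 1}, {"xyz": [0, -0.05, 0.2], "twist": [0, 0, 0], "jaw": 1}])

```text
time_s: 16.4
tool_pos: [0.4972, -0.0262, 0.2641]
tool_rot: [179.9, -30.1, 26.0]
force: [-18.5, -7.3, 24.2]
grip_width: 0.0256
grasp_force: 57.8
```

```bash
python3 st.py
```

```text
q [ 35.   0. -29. 124. -29.  32. -37.] F tool [ -5.1  -1.5 -30.8] [-0.06  2.03  0.51]
to home (array([-0.02,  0.19, -0.05]), array([ 0.09, -0.06,  0.1 ]))
```

Request:
servo_tool(plan=[{"xyz": [-0.08, -0.05, -0.05], "twist": [0, 0, 0], "jaw": 1}, {"xyz": [-0.08, -0.05, -0.05], "twist": [0, 0, 0], "jaw": 1}, {"xyz": [-0.08, -0.05, -0.05], "twist": [0, 0, 0], "jaw": 1}])

```text
time_s: 16.65
tool_pos: [0.4967, -0.0261, 0.264]
tool_rot: [179.8, -30.2, 26.0]
force: [-10.6, -5.7, 16.6]
grip_width: 0.0256
grasp_force: 57.8
```

```bash
python3 st.py; python3 - <<'E'
from h import *
from cell import env
c=env.read_camera('side');np.savez('s1.npz',**c)
s=np.array([.583,.0134,.1]);R=seatR(25.9)
im=cv2.GaussianBlur(c['img'],(1,1),0).astype(int)
for xo in (-.016,-.012,.012,.016):   # tool x offset, on camera-facing shoulder surface
    print(xo)
    for h in np.arange(-.010,.034,.002):
        yo=-np.sqrt(.02**2-xo**2)
        p=proj(c,s+R.apply([xo,yo,-h]));v=im[int(round(p[1])),int(round(p[0]))]
        print(int(round(h*1000)),v.tolist(),p.round(0).astype(int).tolist(),end=' ')
    print()
E
```

```text
q [ 35.   0. -29. 124. -29.  32. -37.] F tool [ -2.1   0.5 -20.4] [-0.22  1.22  0.21]
to home (array([ 0.02,  0.22, -0.04]), array([ 0.17, -0.16,  0.09]))
-0.016
-10 [88, 83, 83] [268, 200] -8 [93, 91, 87] [269, 199] -6 [83, 77, 73] [269, 198] -4 [83, 77, 73] [269, 198] -2 [75, 56, 39] [270, 197] 0 [75, 56, 39] [270, 197] 2 [30, 22, 8] [270, 196] 4 [49, 46, 47] [271, 196] 6 [6, 9, 11] [271, 195] 8 [108, 105, 102] [272, 195] 10 [50, 47, 43] [272, 194] 12 [0, 0, 0] [272, 193] 14 [83, 82, 78] [273, 193] 16 [17, 13, 13] [273, 192] 18 [17, 13, 13] [273, 192] 20 [37, 35, 31] [274, 191] 22 [37, 35, 31] [274, 191] 24 [53, 49, 42] [275, 190] 26 [9, 8, 8] [275, 189] 28 [9, 8, 8] [275, 189] 30 [18, 16, 16] [276, 188] 32 [18, 16, 16] [276, 188] 
-0.012
-10 [91, 92, 83] [267, 200] -8 [89, 86, 83] [268, 199] -6 [89, 86, 83] [268, 199] -4 [72, 71, 63] [268, 198] -2 [83, 77, 73] [269, 198] 0 [87, 61, 31] [269, 197] 2 [87, 61, 31] [269, 197] 4 [30, 22, 8] [270, 196] 6 [0, 0, 0] [270, 195] 8 [6, 9, 11] [271, 195] 10 [0, 0, 0] [271, 194] 12 [0, 0, 0] [271, 194] 14 [0, 0, 0] [272, 193] 16 [0, 0, 0] [272
[... 730 characters left out ...]
8 [114, 75, 23] [267, 186] 30 [135, 91, 33] [267, 185] 32 [135, 91, 33] [267, 185] 
0.016
-10 [117, 114, 107] [258, 196] -8 [80, 77, 73] [259, 195] -6 [75, 74, 75] [259, 194] -4 [75, 74, 75] [259, 194] -2 [107, 86, 64] [260, 193] 0 [107, 86, 64] [260, 193] 2 [128, 82, 30] [260, 192] 4 [123, 80, 24] [261, 192] 6 [109, 71, 24] [261, 191] 8 [113, 80, 31] [262, 190] 10 [113, 80, 31] [262, 190] 12 [107, 71, 27] [262, 189] 14 [112, 76, 24] [263, 189] 16 [112, 76, 25] [263, 188] 18 [112, 76, 25] [263, 188] 20 [116, 74, 20] [264, 187] 22 [110, 74, 30] [264, 186] 24 [110, 74, 30] [264, 186] 26 [120, 84, 29] [265, 185] 28 [120, 84, 29] [265, 185] 30 [120, 80, 27] [266, 184] 32 [120, 80, 26] [266, 183]
```

Brass starts right at the seat face (h≈0) on every side-camera line, with a hard stop at 20–30 N, so the shoulder is home. I unload, release and back out along the axis.

Request:
servo_tool(plan=[{"xyz": [0, 0, -0.1], "twist": [0, 0, 0], "jaw": 1}, {"xyz": [0, 0, -0.1], "twist": [0, 0, 0], "jaw": 0.4}, {"xyz": [0, 0, -0.1], "twist": [0, 0, 0], "jaw": 0.4}, {"xyz": [0, 0, -0.1], "twist": [0, 0, 0], "jaw": 0.4}, {"xyz": [0, 0, -0.1], "twist": [0, 0, 0], "jaw": 0.4}, {"xyz": [0, 0, -1.5], "twist": [0, 0, 0], "jaw": 0.4}, {"xyz": [0, 0, -4], "twist": [0, 0, 0], "jaw": 0.4}, {"xyz": [0, 0, -7], "twist": [0, 0, 0], "jaw": 0.4}, {"xyz": [0, 0, -10], "twist": [0, 0, 0], "jaw": 0.4}, {"xyz": [0, 0, -11], "twist": [0, 0, 0], "jaw": 0.4}])

```text
time_s: 17.53
tool_pos: [0.4463, -0.0497, 0.3607]
tool_rot: [179.7, -30.2, 26.1]
force: [1.1, -1.1, 0.3]
grip_width: 0.0518
grasp_force: 0.0
```

```bash
python3 - <<'E'
from h import *
from cell import env
o=env.get_obs();print(o['force'],o['grip_width'])
s=np.array([.583,.0134,.1]);R=seatR(25.9)
for n in ('wrist','side'):
    c=env.read_camera(n)
    hsv=cv2.cvtColor(c['img'],cv2.COLOR_RGB2HSV);m=cv2.inRange(hsv,(8,110,35),(28,255,255))
    # expected silhouette of a home bushing
    th=np.linspace(0,2*np.pi,60)
    for off in (0,.003,.008):
        E=np.zeros_like(m)
        for h0,h1,r in ((0,.005,.02),(.005,.033,.014)):
            P=[proj(c,s+R.apply([r*np.cos(t),r*np.sin(t),-h-off])) for t in th for h in (h0,h1)]
            cv2.fillConvexPoly(E,cv2.convexHull(np.array(P).round().astype(np.int32)),255)
        D=cv2.dilate(E,np.ones((25,25)));M=m&D
        if n=='wrist':  # dark hole counts inside
            M=cv2.morphologyEx(M,cv2.MORPH_CLOSE,cv2.getStructuringElement(cv2.MORPH_ELLIPSE,(41,41)))
        else: M=cv2.morphologyEx(M,cv2.MORPH_CLOSE,np.ones((7,7)))
        print(n,off,'IoU',round((M&E).astype(bool).sum()/(M|E).astype(bool).sum(),3),'seen bbox',cv2.boundingRect(M),'exp',cv2.boundingRect(E))
E
```

```text
[ 1.09959374 -1.14711699  0.32829186] 0.051750478225231614
wrist 0 IoU 0.9 seen bbox (257, 185, 50, 55) exp (257, 184, 52, 57)
wrist 0.003 IoU 0.886 seen bbox (257, 185, 50, 55) exp (257, 185, 52, 57)
wrist 0.008 IoU 0.82 seen bbox (257, 185, 50, 55) exp (257, 187, 53, 58)
side 0 IoU 0.772 seen bbox (259, 181, 17, 17) exp (258, 180, 18, 18)
side 0.003 IoU 0.729 seen bbox (259, 181, 17, 17) exp (259, 179, 17, 18)
side 0.008 IoU 0.562 seen bbox (259, 181, 17, 17) exp (259, 178, 18, 18)
```

The bushing is fully home, judging by both cameras, and the gripper is clear. Handing in.

```bash
python3 -c "
from cell import env
print(env.sign_off())"
```

```text
the job is handed in; nothing more can be done
None
```

The job is handed in: the dust plug stands in the empty half of the tray, and the middle brass bushing is pressed shank first into the seat, shoulder home by both cameras (to within a few mm) and against a firm stop, and released.

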